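# Nest the empty file boxes in the pull-out bin and slide it home

### The job

Put the empty file boxes away nested one inside the other, working from largest to smallest: stand the large box in the pulled-out metal bin, then the medium box in the large one, then the small box in the medium one, each upright, lengthways with the bin and right down on the floor of the one around it. Then slide the bin fully home under the little shelf with the whole nest still seated, let go, and leave the loupe, the brass weight and the book where they are.

Things in the scene. Friction and masses are not known exactly. Their poses are not given: they have to be found in the camera images.
- box_large: Large open-topped grey box, 66 wide (its x) x 110 long (its y) x 61 high (z), walls and floor 3 thick, about 0.16 kg, standing upright on the table. Origin at the centre of its underside. It fits the bin with 4 mm to spare on each side, either way round, and then stands 26 mm above the bin's rim, which is where to hold it across its width.
- box_medium: Medium open-topped grey box, 52 wide (its x) x 96 long (its y) x 84 high (z), walls and floor 3 thick, about 0.13 kg, standing upright on the table. Origin at the centre of its underside. Fits the large box with 4 mm to spare on each side, either way round, and then stands 26 mm above its rim.
- box_small: Small open-topped grey box, 38 wide (its x) x 82 long (its y) x 107 high (z), walls and floor 3 thick, about 0.10 kg, standing upright on the table. Origin at the centre of its underside. Fits the medium box with 4 mm to spare on each side, either way round, and then stands 26 mm above its rim.
- unit: Fixed wooden desk unit: a deck 160 (x) x 420 (y, from -260 to +160) x 12 high, on which the bin slides along the unit's y axis, and at the +y end a small shelf on four thin posts (underside 190 above the table, top 205; it covers y 0 to 160, x -85 to 85). Origin on the table below the centre of the bin when the bin is fully home.
- bin (a joint): Travel of the bin in m: 0 is fully home (end stop, half under the shelf), positive is pulled out along the unit's -y axis. About 3 N of friction holds it where it is left; there is no spring or catch.
- bin_in (a point): Centre of the bin's inner floor (17 mm above the table); axes as the unit's. The bin is an open aluminium box 82 (x) x 126 (y) outside, 74 x 118 inside, walls 4, rim 35 mm above this point.
- loupe: Bystander: black magnifying loupe, 44 diameter x 40 high, loose. Origin at the centre of its underside.
- weight: Bystander: brass page weight with a knob, 52 diameter x 46 high, loose. Origin at the centre of its underside.
- book: Bystander: closed book, 150 (x) x 200 (y) x 30 high, loose. Origin at the centre of its underside.
- bin_pull (a point): Centre of the top edge of the bin's upright pull plate, 95 mm above the table; axes as the unit's. The plate is 44 wide (x), 12 thick (y), 75 high, on a 12 mm stem that stands off the bin's -y end, leaving a 41 mm gap between plate and bin. It can be pinched across its thickness or pushed on its -y face to slide the bin.
Not all that is in view belongs to the job. What is shaped like the box_large but green, purple or red is not meant.

How it is judged:
By the outcome, as a careful person would: the job done as asked, in the order asked, and still so for the second after the job is handed in, with the robot touching nothing.
It also fails if it takes over 72 s, if anything falls off the work surface, if the arm or the gripper's body presses on something with over 40 N, if the wrist force passes 120 N, or if a joint passes its speed limit or range.

### The arm

A 7-joint arm with a two-finger parallel gripper is mounted at the origin on the work surface. World frame = base frame: x ahead of the robot, y to its left, z up, the work surface at z = 0. Lengths are in m, angles in rad, forces in N, time in s.
With the tool pointing down it reaches from about 0.375 to 0.925 m from the base axis. Payload 3.1 kg.
Tool frame: the origin (TCP) lies between the finger pads; the fingertips stand 17 mm ahead of it and the grasp point (between the pads) lies 2 mm behind it; z points along the fingers, y is the direction in which the jaws open and shut (so a half turn about z gives the same grasp; the last joint's range is limited). The gripper opens to 85 mm and grips with 20 to 120 N. Pads are 22 mm wide; open, the fingers measure 114 mm over their backs; the gripper's body (76 mm by 85 mm) begins 54 mm behind the grasp point. The pads swing forward as they close: fully open they stand 13 mm farther back than shut.
Start: joints at [1.162, 0.383, 0.044, 1.598, -0.018, 1.161, -0.05], TCP at [0.199, -0.619, 0.248] pointing down, gripper open.
Joint ranges: [-2.61, 2.61], [-0.41, 2.15], [-1.48, 1.57], [0, 2.5], [-1.57, 4.71], [0.05, 1.97], [-2.85, 2.85]. Speed limits (rad/s): [2.79, 2.79, 3.14, 3.14, 3.14, 3.14, 3.14].

### API

Orientations are given as a unit quaternion [x, y, z, w].
In Python, from bench import robot gives the robot as it stands.
- The arm moves only by the shell command python3 -m crank 'ROWS' [FORCE]. ROWS is JSON, a list of rows, each a list of 7 numbers: the shift along the tool's x, y, z in m, then the turn, a rotation vector about the tool's x, y, z in degrees, then the opening, from -1 (shut) to 1 (fully open). A call has 1 to 20 rows; each row shifts and turns the commanded pose from where the row before left it, along the tool's axes as they then stand; what a row does not reach is not made up. A row lasts 1/10 s, in which the tool goes at most 50 mm and 8.59 degrees, less where a joint would pass 70% of its speed; a pose out of reach is approached as far as the arm can. A call is refused whole if a number of a shift passes 0.05 or a number of a turn 8.59, either way. A call with a gripper value outside its range is refused whole. The fingers move at their own pace and stop on an object; FORCE is the grip in N (left out, the last holds). Time passes only in rows, so rows that do not move let the fingers close. It gives the time, the measured TCP pose, the force and the opening at its end, in the units of the state.
- robot.get_obs(): the state, without advancing time (a new reading comes with each control period).
- robot.camera(name): name is "side" or "top" or "wrist"; returns a dict with "img" (480x640x3 uint8, red, green, blue), "range_z" (480x640 float32, m along the optical axis (not along the pixel's ray), 0 where there is no reading), "fx", "fy", "cx", "cy" (pixels), "dist_coeffs" ([k1, k2, p1, p2, k3] as OpenCV has them; the pictures are not rectified), "R" (3x3) and "t" (3): a world point X has camera coordinates R X + t. Camera axes: x right, y down, z forward; pixel columns grow to the right and rows downward; lengths in m; the calibration is good to about 2 mm. A picture is of the moment at which its call begins.
- robot.sign_off(): hands the job in, once; it reports no verdict.
The state is a dict: "clock": time; "joints": joint angles; "joint_vel": joint speeds; "joint_efforts": joint torques, N m; "ee_pos": TCP position; "ee_rot": TCP orientation; "contact_force": force on the tool from outside, world axes, zero at the start; "torque": the same for the moment, N m; "opening": opening from 0.0 (shut) to 1.0 (fully open).
Only numpy, scipy, OpenCV 4.12 (cv2) and the standard library are available. Lean on these libraries where they do the work, as an engineer would, in place of code of your own. Each camera call takes 0.05 s, during which the arm holds its last target.

## Working session

There is one attempt and no reset: what is moved stays moved. The work goes in short steps, Python scripts to look and compute and a shell command to move; the robot and the scene stay as the last step left them, time stands still between calls to the robot, and variables do not carry over. Pictures are saved under pics/ and viewed, and the job is handed in when it is done.

```bash
ls; mkdir -p pics
python3 - <<'E'
from bench import robot
import cv2,numpy as np
o=robot.get_obs();print({k:np.round(v,3).tolist() for k,v in o.items()})
for n in ["side","top","wrist"]:
    c=robot.camera(n);cv2.imwrite(f"pics/{n}0.png",c["img"][:,:,::-1])
    print(n,c["fx"],c["fy"],c["cx"],c["cy"],c["dist_coeffs"],np.round(c["R"],3).tolist(),np.round(c["t"],3))
    np.savez(f"{n}0.npz",**c)
E
```

```text
pics
{'clock': 0.0, 'joints': [1.162, 0.384, 0.044, 1.6, -0.018, 1.161, -0.05], 'joint_vel': [-0.001, 0.002, 0.0, -0.001, 0.001, -0.0, 0.0], 'joint_efforts': [-0.0, -43.347, 1.024, -24.951, 0.01, 0.011, -0.0], 'ee_pos': [0.198, -0.618, 0.247], 'ee_rot': [0.988, 0.155, -0.0, -0.001], 'contact_force': [-0.33, -0.434, -0.66], 'torque': [0.008, -0.023, -0.015], 'opening': 1.0}
side 474.9506426713976 474.9506426713976 318.46454929296425 238.8208239473261 [-0.09171038  0.          0.          0.          0.        ] [[-0.807, -0.591, -0.024], [-0.312, 0.459, -0.832], [0.502, -0.663, -0.555]] [0.379 0.272 0.639]
top 512.520439820837 512.520439820837 315.476509493883 239.0138850465274 [0.02251133 0.         0.         0.         0.        ] [[-0.011, -1.0, 0.01], [-0.995, 0.01, -0.098], [0.097, -0.011, -0.995]] [-0.086  0.536  1.335]
wrist 414.2039028944906 414.2039028944906 315.8303800476545 235.16553803679403 [-0.02117254  0.          0.          0.          0.        ] [[0.305, -0.952, -0.002], [-0.901, -0.29, 0.321], [-0.307, -0.096, -0.947]] [-0.648 -0.042  0.381]
```

View pics/top0.png

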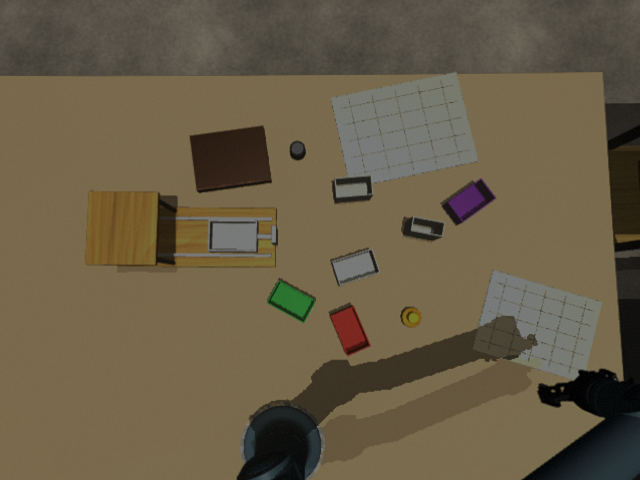

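View pics/side0.png

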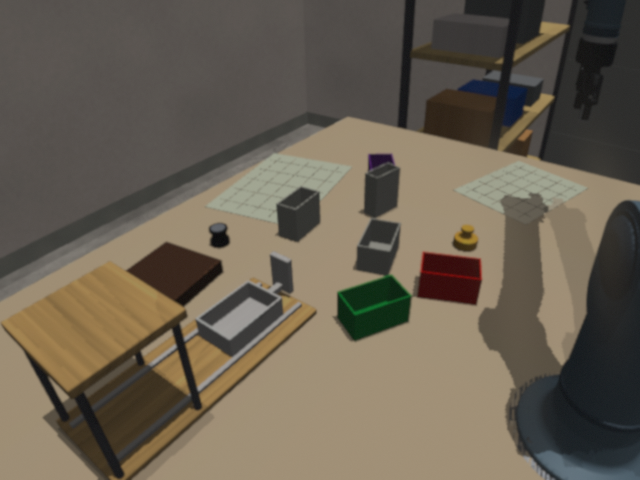

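View pics/wrist0.png

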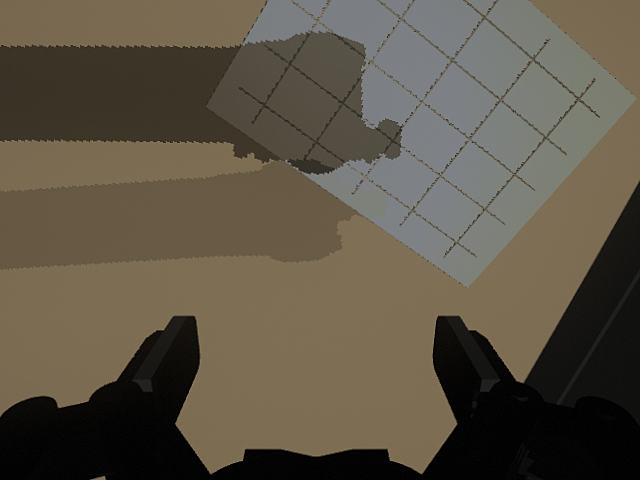

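```bash
cat > h.py <<'E'
import numpy as np,cv2
from scipy.spatial.transform import Rotation as Rn
def K(c): return np.array([[c["fx"],0,c["cx"]],[0,c["fy"],c["cy"]],[0,0,1.]])
def und(c,uv): return cv2.undistortPoints(np.asarray(uv,float).reshape(-1,1,2),K(c),np.asarray(c["dist_coeffs"],float)).reshape(-1,2)
def cloud(c):
    h,w=c["range_z"].shape;u,v=np.meshgrid(np.arange(w),np.arange(h))
    n=und(c,np.stack([u,v],-1).reshape(-1,2).astype(float));z=c["range_z"].reshape(-1,1)
    P=np.hstack([n*z,z]);return ((P-c["t"])@c["R"]).reshape(h,w,3)
def ray(c,uv,h):
    n=und(c,uv);d=np.hstack([n,np.ones((len(n),1))])@c["R"];o=-c["R"].T@c["t"]
    return o+d*((h-o[2])/d[:,2:3])
def ld(n): return dict(np.load(n))
def rect(P):
    "xy points -> centre, (short,long), yaw deg of long axis vs world +y (ccw), mod 180"
    (cx,cy),(a,b),t=cv2.minAreaRect((P[:,:2]*1000).astype(np.float32))
    if a>b: ang=t
    else: ang=t+90
    y=(ang-90+90)%180-90
    return np.round([cx,cy,min(a,b),max(a,b),y],1)
E
python3 - <<'E'
from h import *
c=ld('top0.npz');P=cloud(c);Z=P[...,2]
print(Z[300,400],Z[240,120], Z[236,230])
regs=dict(L=(325,245,385,290,.061),M=(325,170,378,208,.084),S=(398,208,448,246,.107),bin=(203,215,262,256,.052),pull=(264,222,282,248,.095),shelf=(80,185,162,270,.205),deck=(80,185,285,275,.012),book=(185,120,275,195,.03))
for k,(a,b,d,e,h) in regs.items():
    p=P[b:e,a:d].reshape(-1,3);m=abs(p[:,2]-h)<.006
    q=p[m];print(k,len(q),np.round(np.median(q[:,2]),4) if len(q) else 0,rect(q) if len(q) else'')
E
```

```text
0.00162273291008314 0.20270026625991483 0.01801103728503913
L 161 0.06 [ 458.9 -194.4   66.   110.3   17. ]
M 164 0.0837 [ 666.7 -190.3   56.    96.2    4.6]
S 142 0.1059 [ 557.5 -372.2   41.    82.7  -11.5]
bin 279 0.0514 [ 5.460e+02  1.257e+02  8.470e+01  1.264e+02 -5.000e-01]
pull 80 0.0943 [542.9  16.   10.6  41.1  89.6]
shelf 5209 0.2044 [549.4 354.7 162.8 172.2  89. ]
deck 5637 0.0122 [5.696e+02 2.646e+02 2.399e+02 5.431e+02 2.000e-01]
book 4020 0.0296 [758.1 136.1 154.5 200.3   7.8]
```

```bash
cat >> h.py <<'E'
def go(x,y,z,jaw,o=None):
    "jaw: world angle deg of jaw axis (mod 180). prints turn about tool z, then shift in tool axes after the turn (tool taken to be straight down) and tilt"
    from bench import robot
    o=o or robot.get_obs();R=Rn.from_quat(o["ee_rot"]).as_matrix()
    ya=np.degrees(np.arctan2(R[1,1],R[0,1]));d=(jaw-ya+90)%180-90
    Rt=Rn.from_euler('z',d,degrees=True).as_matrix()@R
    rv=(Rn.from_matrix(R).inv()*Rn.from_matrix(np.stack([[*np.array([np.cos(np.radians(ya+d+90)),np.sin(np.radians(ya+d+90)),0])],[np.cos(np.radians(ya+d)),np.sin(np.radians(ya+d)),0],[0,0,-1]],1))).as_rotvec(degrees=True)
    print("t",round(float(o["clock"]),2),"pos",np.round(np.array(o["ee_pos"])*1000,1),"yaw",round(ya,2),"TURN(tool rotvec)",np.round(rv,2),"SHIFT after turn mm",np.round(Rt.T@(np.array([x,y,z])-o["ee_pos"])*1000,1),"SHIFT now",np.round(R.T@(np.array([x,y,z])-o["ee_pos"])*1000,1),"F",np.round(o["contact_force"],1),"op",round(float(o["opening"]),3),"j",np.round(o["joints"],2))
E
python3 - <<'E'
from h import *
go(.459,-.194,.2,17)
c=ld('wrist0.npz');from bench import robot
o=robot.get_obs();R=Rn.from_quat(o["ee_rot"]).as_matrix()
print((-c["R"].T@c["t"]-o["ee_pos"])@R, c["R"]@R)
E
```

```text
t 0.15 pos [ 198.6 -618.2  247.2] yaw -72.19 TURN(tool rotvec) [ -0.1   -0.09 -89.19] SHIFT after turn mm [329.5 373.2  46.4] SHIFT now [ 377.7 -324.1   47.8] F [-1.4  0.2  0.3] op 0.999 j [ 1.16  0.38  0.04  1.6  -0.02  1.16 -0.05]
[ 0.08269806 -0.00091221 -0.12574226] [[-4.78547873e-04  9.99999853e-01  2.55599838e-04]
 [-9.46996316e-01 -3.71073161e-04 -3.21244206e-01]
 [-3.21244064e-01 -3.95782836e-04  9.46996354e-01]]
```

```bash
python3 -m crank '[[0,0,0,0,0,-8.5,1],[0,0,0,0,0,-8.5,1],[0,0,0,0,0,-8.5,1],[0,0,0,0,0,-8.5,1],[0,0,0,0,0,-8.5,1],[0,0,0,0,0,-8.5,1],[0,0,0,0,0,-8.5,1],[0,0,0,0,0,-8.5,1],[0,0,0,0,0,-8.5,1],[0,0,0,0,0,-8.5,1],[0,0,0,0,0,-4.2,1],[0.034,0.035,0.004,0,0,0,1],[0.034,0.035,0.004,0,0,0,1],[0.034,0.035,0.004,0,0,0,1],[0.034,0.035,0.004,0,0,0,1],[0.034,0.035,0.004,0,0,0,1],[0.034,0.035,0.004,0,0,0,1],[0.034,0.035,0.004,0,0,0,1],[0.034,0.035,0.004,0,0,0,1]]'
python3 - <<'E'
from h import *
from bench import robot
go(.459,-.194,.2,17)
c=robot.camera("wrist");np.savez("w1.npz",**c);cv2.imwrite("pics/w1.png",c["img"][:,:,::-1])
P=cloud(c);q=P[np.isfinite(P).all(-1)&(abs(P[...,2]-.061)<.005)&(abs(P[...,0]-.459)<.08)&(abs(P[...,1]+.194)<.08)]
print(len(q),rect(q))
E
```

```text
clock: 2.05
ee_pos: [0.3873, -0.275, 0.2161]
ee_rot: [0.595, 0.804, -0.0, 0.0]
contact_force: [0.4, -0.7, 0.9]
opening: 0.998
t 2.05 pos [ 387.3 -275.   216.1] yaw 16.99 TURN(tool rotvec) [-0.01  0.02 -0.01] SHIFT after turn mm [56.5 92.2 16. ] SHIFT now [56.5 92.2 16. ] F [ 0.4 -0.7  0.9] op 0.998 j [ 0.98  0.11 -0.47  2.02  0.06  1.02  0.77]
3497 [ 458.2 -194.2   67.3  110.5   17.1]
```

View pics/w1.png

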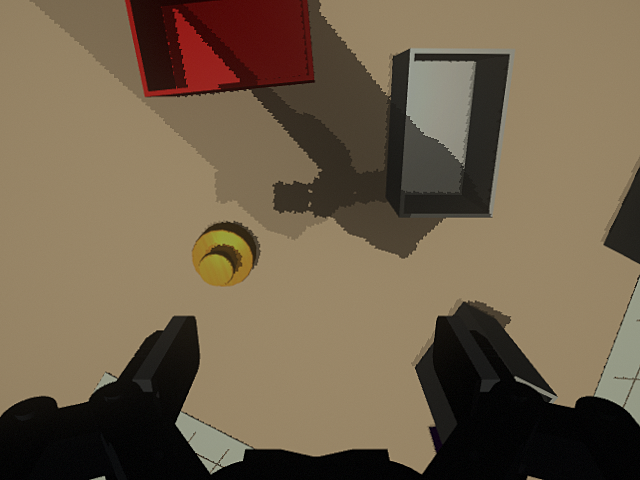

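Run:
```python
from h import *
from bench import robot
c=ld('w1.npz');P=cloud(c);o=robot.get_obs();R=Rn.from_quat(o["ee_rot"]).as_matrix()
T=(P-o["ee_pos"])@R
m=(c["range_z"]>0)&(c["range_z"]<.2)
q=T[m];
for s in (-1,1):
    a=q[q[:,1]*s>.03];print(len(a),a[a[:,2].argmax()],np.percentile(a[:,2],[99,95]))
go(.4585,-.1943,.16,17.1)
```

```text
19998 [-0.00380922 -0.05050035  0.00339726] [-0.00106471 -0.00921465]
16803 [-0.00447552  0.03520285  0.00354691] [-0.00027046 -0.00750236]
t 2.1 pos [ 392.1 -265.2  215.6] yaw 17.73 TURN(tool rotvec) [ 0.2  -0.28  0.63] SHIFT after turn mm [48.  84.1 56.2] SHIFT now [47.1 84.6 56.2] F [2.  5.8 0.6] op 0.999 j [ 0.97  0.11 -0.48  2.02  0.06  1.02  0.77]
```

```bash
python3 -m crank '[[0.024,0.042,0.020,0,0,0,1],[0.023,0.042,0.020,0,0,0,1],[0,0,0.01,0,0,0,1],[0,0,0,0,0,0,1]]'
python3 - <<'E'
from h import *
go(.4585,-.1943,.054,17.1)
E
```

```text
clock: 2.5
ee_pos: [0.45, -0.2083, 0.1661]
ee_rot: [0.593, 0.805, -0.0, -0.002]
contact_force: [-0.9, 0.1, 1.2]
opening: 0.998
t 2.5 pos [ 450.  -208.3  166.1] yaw 17.23 TURN(tool rotvec) [-0.17 -0.19  0.13] SHIFT after turn mm [ 10.5  12.6 112.1] SHIFT now [ 10.5  12.6 112.1] F [-0.9  0.1  1.2] op 0.998 j [ 0.83  0.24 -0.53  2.01  0.15  0.93  0.53]
```

```bash
python3 -m crank '[[0,0,0,0,0,0,1],[0,0,0,0,0,0,1]]' >/dev/null
python3 - <<'E'
from h import *
go(.4585,-.1943,.054,17.1)
E
```

```text
t 2.7 pos [ 450.2 -212.   168.4] yaw 16.83 TURN(tool rotvec) [-0.    0.06 -0.27] SHIFT after turn mm [ 14.6  13.1 114.4] SHIFT now [ 14.7  13.1 114.4] F [ 0.2  0.9 -0.8] op 0.998 j [ 0.84  0.23 -0.53  2.01  0.15  0.93  0.53]
```

```bash
python3 -m crank '[[0.0147,0.0131,0.0,0,0,0,1],[0,0,0.03,0,0,0,1],[0,0,0.03,0,0,0,1],[0,0,0.015,0,0,0,1],[0,0,0,0,0,0,1],[0,0,0,0,0,0,1]]' >/dev/null
python3 - <<'E'
from h import *
go(.4585,-.1943,.054,17.1)
E
```

```text
t 3.3 pos [ 459.4 -193.1   93.6] yaw 16.93 TURN(tool rotvec) [ 0.04  0.04 -0.17] SHIFT after turn mm [-0.8 -1.2 39.6] SHIFT now [-0.8 -1.2 39.6] F [-0.  -1.   0.4] op 1.0 j [ 0.77  0.35 -0.51  2.06  0.24  0.79  0.41]
```

```bash
python3 -m crank '[[-0.0008,-0.0012,0.02,0,0,0,1],[0,0,0.02,0,0,0,1],[0,0,0,0,0,0,1],[0,0,0,0,0,0,-1],[0,0,0,0,0,0,-1],[0,0,0,0,0,0,-1],[0,0,0,0,0,0,-1],[0,0,0,0,0,0,-1]]' 35
python3 - <<'E'
from h import *
from bench import robot
go(.4585,-.1943,.054,17.1)
c=robot.camera("wrist");np.savez("w2.npz",**c);cv2.imwrite("pics/w2.png",c["img"][:,:,::-1])
E
```

```text
clock: 4.1
ee_pos: [0.4597, -0.194, 0.0547]
ee_rot: [0.595, 0.804, 0.0, 0.002]
contact_force: [-0.3, -0.4, 6.4]
opening: 0.764
t 4.1 pos [ 459.7 -194.    54.7] yaw 17.0 TURN(tool rotvec) [ 0.12  0.14 -0.1 ] SHIFT after turn mm [ 0.1 -1.3  0.7] SHIFT now [ 0.1 -1.3  0.7] F [-0.3 -0.4  6.4] op 0.764 j [ 0.74  0.42 -0.48  2.07  0.3   0.71  0.37]
```

View pics/w2.png

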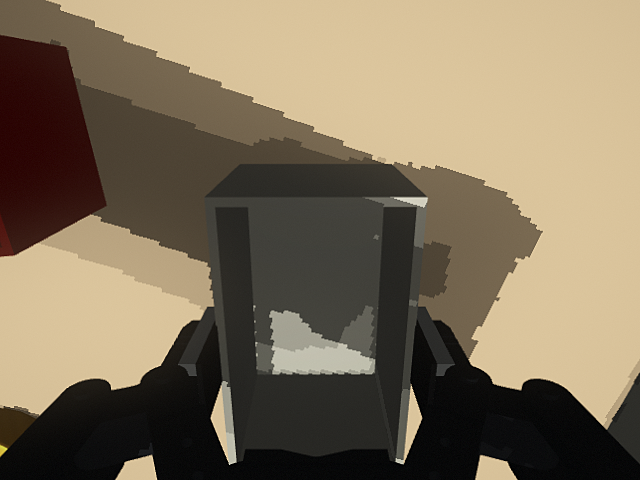

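```bash
python3 -m crank '[[0,0,-0.01,0,0,0,-1],[0,0,-0.03,0,0,0,-1],[0,0,-0.04,0,0,0,-1],[0,0,-0.04,0,0,0,-1],[0,0,-0.015,0,0,0,-1],[0,0,0,0,0,6,-1],[0,0,0,0,0,6,-1],[0,0,0,0,0,6,-1],[0,0,0,0,0,0,-1],[0,0,0,0,0,0,-1]]'
python3 - <<'E'
from h import *
from bench import robot
go(.546,.126,.19,-1)
c=robot.camera("wrist");o=robot.get_obs();P=cloud(c);R=Rn.from_quat(o["ee_rot"]).as_matrix()
T=(P-o["ee_pos"])@R
np.savez("w3.npz",**c);cv2.imwrite("pics/w3.png",c["img"][:,:,::-1])
for v in range(165,260,10): print(v,np.round(T[v,[230,260,315,370,400]]*1000).tolist())
E
```

```text
clock: 5.15
ee_pos: [0.4577, -0.1931, 0.1878]
ee_rot: [0.712, 0.702, -0.0, -0.0]
contact_force: [-0.2, 0.2, -2.2]
opening: 0.761
t 5.15 pos [ 457.7 -193.1  187.8] yaw -0.85 TURN(tool rotvec) [-0.03 -0.01  0.15] SHIFT after turn mm [320.6  82.7  -2.2] SHIFT now [320.4  83.5  -2.2] F [-0.2  0.2 -2.2] op 0.761 j [ 0.79  0.2  -0.52  2.    0.12  0.97  0.2 ]
165 [[33.0, -65.0, 187.0], [55.0, -24.0, 50.0], [55.0, -1.0, 51.0], [55.0, 23.0, 51.0], [33.0, 64.0, 189.0]]
175 [[55.0, -33.0, 29.0], [55.0, -21.0, 28.0], [55.0, -1.0, 30.0], [55.0, 20.0, 28.0], [55.0, 31.0, 28.0]]
185 [[55.0, -29.0, 11.0], [55.0, -19.0, 11.0], [55.0, -1.0, 11.0], [55.0, 18.0, 11.0], [55.0, 28.0, 11.0]]
195 [[55.0, -27.0, -3.0], [55.0, -17.0, -4.0], [55.0, -1.0, -4.0], [55.0, 16.0, -4.0], [55.0, 25.0, -5.0]]
205 [[53.0, -26.0, -7.0], [53.0, -17.0, -7.0], [53.0, -1.0, -8.0], [53.0, 16.0, -7.0], [52.0, 25.0, -6.0]]
215 [[43.0, -31.0, 14.0], [33.0, -25.0, 51.0], [33.0, -1.0, 51.0], [33.0, 24.0, 51.0], [43.0, 29.0, 15.0]]
225 [[40.0, -31.0, 13.0], [28.0, -26.0, 51.0], [28.0, -1.0, 51.0], [28.0, 24.0, 51.0], [40.0, 29.0, 14.0]]
235 [[37.0, -31.0, 12.0], [24.0, -26.0, 51.0], [24.0, -1.0, 50.0], [23.0, 24.0, 52.0], [37.0, 29.0, 13.0]]
245 [[33.0, -31.0, 13.0], [19.0, -26.0, 51.0], [19.0, -1.0, 51.0], [18.0, 24.0, 52.0], [33.0, 29.0, 11.0]]
255 [[31.0, -31.0, 9.0], [13.0, -26.0, 52.0], [14.0, -1.0, 50.0], [14.0, 24.0, 52.0], [30.0, 29.0, 10.0]]
```

View pics/w3.png

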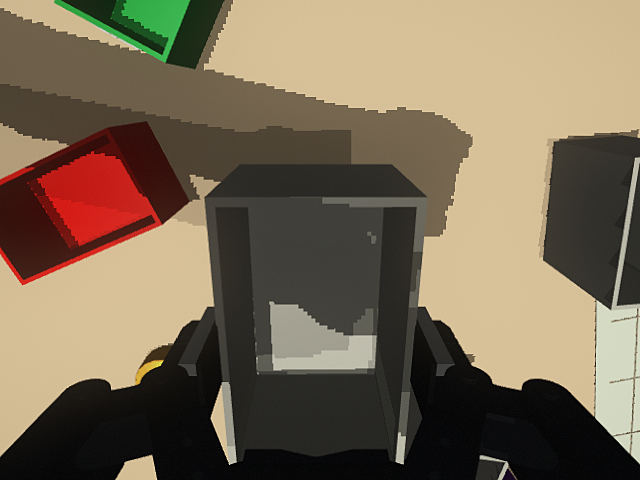

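```bash
python3 -m crank '[[0.02,0.007,0,0,0,0,-1],[0.035,0.0125,0,0,0,0,-1],[0.035,0.0125,0,0,0,0,-1],[0.035,0.0125,0,0,0,0,-1],[0.035,0.0125,0,0,0,0,-1],[0.035,0.0125,0,0,0,0,-1],[0.020,0.0125,0,0,0,0,-1],[0,0,0,0,0,0,-1],[0,0,0,0,0,0,-1]]'
python3 - <<'E'
from h import *
from bench import robot
go(.546,.126,.19,-1)
c=robot.camera("wrist");o=robot.get_obs();P=cloud(c)
np.savez("w4.npz",**c);cv2.imwrite("pics/w4.png",c["img"][:,:,::-1])
q=P[(c["range_z"]>0.2)&(abs(P[...,2]-.052)<.005)&(abs(P[...,0]-.546)<.08)&(abs(P[...,1]-.126)<.1)]
print(len(q),rect(q),np.median(q[:,2]))
E
```

```text
clock: 6.1
ee_pos: [0.5437, 0.0206, 0.1877]
ee_rot: [0.712, 0.702, -0.0, -0.0]
contact_force: [-0.2, -0.8, -2.7]
opening: 0.757
t 6.1 pos [543.7  20.6 187.7] yaw -0.84 TURN(tool rotvec) [-0.05  0.    0.16] SHIFT after turn mm [105.4   0.5  -2.3] SHIFT now [105.4   0.8  -2.3] F [-0.2 -0.8 -2.7] op 0.757 j [ 0.44  0.32 -0.64  1.88  0.22  1.01 -0.31]
3487 [543.5 109.5  82.4  93.5  -1.2] 0.05218653864191407
```

View pics/w4.png

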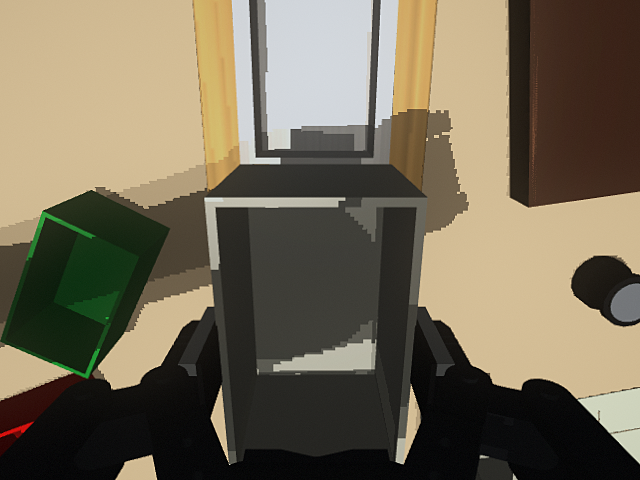

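```bash
python3 -m crank '[[0.025,0,0,0,0,0.2,-1],[0.035,0,0,0,0,0,-1],[0.03,0,0,0,0,0,-1],[0.0154,-0.001,0,0,0,0,-1],[0,0,0.03,0,0,0,-1],[0,0,0.03,0,0,0,-1],[0,0,0,0,0,0,-1],[0,0,0,0,0,0,-1]]'
python3 - <<'E'
from h import *
from bench import robot
go(.5447,.126,.0725,-1.1)
c=robot.camera("wrist");np.savez("w5.npz",**c);cv2.imwrite("pics/w5.png",c["img"][:,:,::-1])
c=robot.camera("top");cv2.imwrite("pics/t5.png",cv2.resize(c["img"][190:290,150:310,::-1],None,fx=4,fy=4))
E
```

```text
clock: 6.95
ee_pos: [0.5445, 0.1237, 0.1275]
ee_rot: [0.715, 0.699, -0.001, -0.0]
contact_force: [-0.2, 0.4, -2.6]
opening: 0.758
t 6.95 pos [544.5 123.7 127.5] yaw -1.31 TURN(tool rotvec) [-0.11  0.06 -0.21] SHIFT after turn mm [ 2.4  0.3 55. ] SHIFT now [ 2.4  0.3 55. ] F [-0.2  0.4 -2.6] op 0.758 j [ 0.24  0.43 -0.64  1.89  0.32  0.92 -0.58]
```

View pics/w5.png

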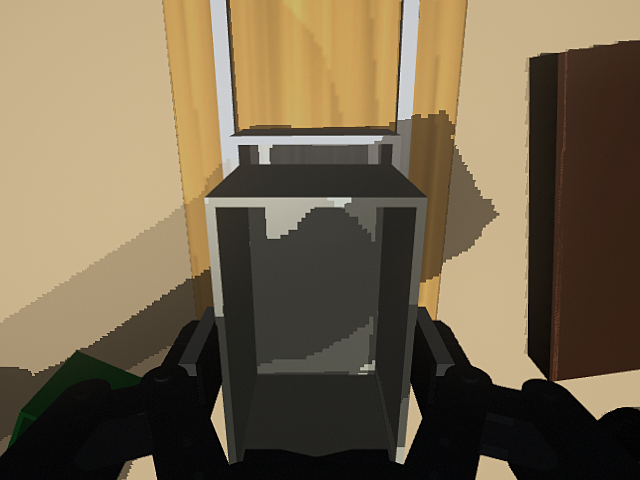

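```bash
python3 -m crank '[[0.0024,0,0.01,0,0,0,-1],[0,0,0.012,0,0,0,-1],[0,0,0.012,0,0,0,-1],[0,0,0.010,0,0,0,-1],[0,0,0,0,0,0,-1],[0,0,0,0,0,0,-1]]'
python3 - <<'E'
from h import *
from bench import robot
go(.5447,.126,.0725,-1.1)
c=robot.camera("wrist");np.savez("w6.npz",**c);cv2.imwrite("pics/w6.png",c["img"][:,:,::-1])
E
```

```text
clock: 7.65
ee_pos: [0.5446, 0.128, 0.0832]
ee_rot: [0.714, 0.7, -0.0, -0.0]
contact_force: [0.5, 0.5, -2.2]
opening: 0.763
t 7.65 pos [544.6 128.   83.2] yaw -1.18 TURN(tool rotvec) [-0.07  0.   -0.08] SHIFT after turn mm [-2.   0.2 10.7] SHIFT now [-2.   0.2 10.7] F [ 0.5  0.5 -2.2] op 0.763 j [ 0.2   0.5  -0.61  1.91  0.37  0.85 -0.62]
```

View pics/w6.png

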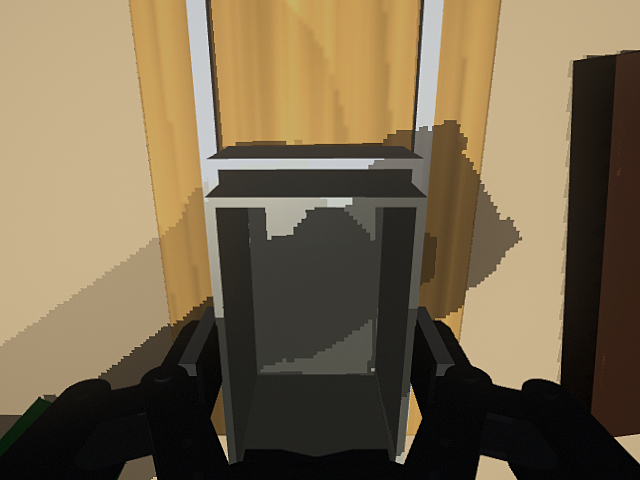

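```bash
python3 -m crank '[[-0.001,0,0.005,0,0,0,-1],[-0.001,0,0.004,0,0,0,-1],[0,0,0.002,0,0,0,-1],[0,0,0,0,0,0,-1],[0,0,0,0,0,0,-1]]'
python3 - <<'E'
from h import *
go(.5447,.126,.0725,-1.1)
E
```

```text
clock: 8.2
ee_pos: [0.545, 0.126, 0.0729]
ee_rot: [0.714, 0.7, 0.0, -0.0]
contact_force: [-1.0, -0.4, -2.2]
opening: 0.767
t 8.2 pos [545.  126.   72.9] yaw -1.18 TURN(tool rotvec) [ 0.   -0.   -0.08] SHIFT after turn mm [-0.  -0.3  0.4] SHIFT now [-0.  -0.3  0.4] F [-1.  -0.4 -2.2] op 0.767 j [ 0.2   0.51 -0.6   1.92  0.39  0.83 -0.63]
```

Release about 1 mm above the floor, rise, and look.

```bash
python3 -m crank '[[0,0,0.001,0,0,0,-1],[0,0,0,0,0,0,0.75],[0,0,0,0,0,0,1],[0,0,0,0,0,0,1],[0,0,0,0,0,0,1],[0,0,-0.02,0,0,0,1],[0,0,-0.04,0,0,0,1],[0,0,-0.04,0,0,0,1],[0,0,-0.03,0,0,0,1],[0,0,0,0,0,0,1],[0,0,0,0,0,0,1]]'
python3 - <<'E'
from h import *
from bench import robot
go(.667,-.190,.22,4.6)
c=robot.camera("wrist");np.savez("w7.npz",**c);cv2.imwrite("pics/w7.png",c["img"][:,:,::-1])
P=cloud(c);near=(c["range_z"]>0.13)&(abs(P[...,0]-.546)<.08)&(abs(P[...,1]-.126)<.1)
for h in (.078,.052,.020):
    q=P[near&(abs(P[...,2]-h)<.004)];print(h,len(q),rect(q),np.median(q[:,2]))
c=robot.camera("top");np.savez("t7.npz",**c)
P=cloud(c)
near=(abs(P[...,0]-.546)<.08)&(abs(P[...,1]-.126)<.1)
for h in (.078,.052,.02):
    q=P[near&(abs(P[...,2]-h)<.004)];print(h,len(q),rect(q),np.median(q[:,2]))
E
```

```text
clock: 9.3
ee_pos: [0.5455, 0.126, 0.2028]
ee_rot: [0.714, 0.7, 0.001, 0.001]
contact_force: [0.2, -1.1, -0.7]
opening: 1.0
t 9.3 pos [545.5 126.  202.8] yaw -1.2 TURN(tool rotvec) [ 0.12  0.01 -5.8 ] SHIFT after turn mm [-324.8   95.8  -17. ] SHIFT now [-313.4  128.2  -16.9] F [ 0.2 -1.1 -0.7] op 1.0 j [ 0.28  0.34 -0.68  1.84  0.24  1.05 -0.52]
0.078 3020 [544.5 125.9  66.3 110.8  -1.2] 0.07819247168939043
0.052 3744 [543.6 125.8  82.3 126.3  -1.1] 0.05232649416417475
0.02 14760 [543.7 126.2 106.7 201.1  -1. ] 0.019917020699327662
0.078 82 [544.1  96.5  51.7  65.   89.6] 0.07699548946008619
0.052 140 [544.3  96.   65.8  82.3 -89.9] 0.05146972902865596
0.02 561 [544.1  84.  114.3 156.1  89.8] 0.01933739013484081
```

View pics/w7.png

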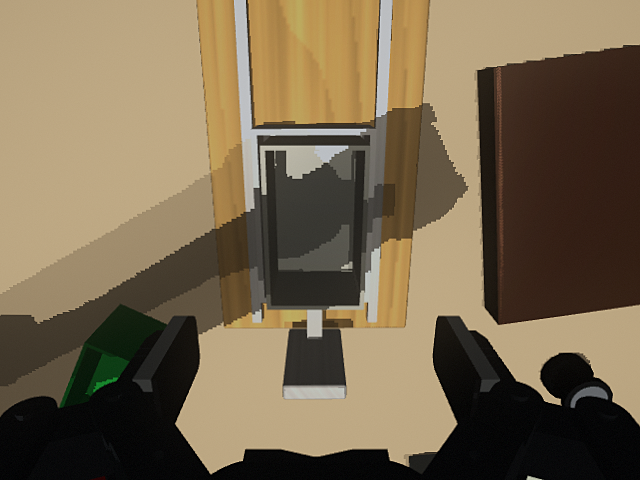

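```bash
python3 -m crank '[[0,0,-0.015,0,0,-5.8,1],[-0.02,0.006,0,0,0,0,1],[-0.043,0.0128,0,0,0,0,1],[-0.043,0.0128,0,0,0,0,1],[-0.043,0.0128,0,0,0,0,1],[-0.043,0.0128,0,0,0,0,1],[-0.043,0.0128,0,0,0,0,1],[-0.043,0.0128,0,0,0,0,1],[-0.025,0.0075,0,0,0,0,1],[-0.02,0.0055,0,0,0,0,1],[0,0,0,0,0,0,1],[0,0,0,0,0,0,1]]'
python3 - <<'E'
from h import *
from bench import robot
go(.667,-.190,.22,4.6)
c=robot.camera("wrist");np.savez("w8.npz",**c);cv2.imwrite("pics/w8.png",c["img"][:,:,::-1])
P=cloud(c);near=(c["range_z"]>0.13)&(abs(P[...,0]-.667)<.08)&(abs(P[...,1]+.19)<.1)
q=P[near&(abs(P[...,2]-.084)<.004)];print(len(q),rect(q),np.median(q[:,2]))
E
```

```text
clock: 10.6
ee_pos: [0.6653, -0.1875, 0.2148]
ee_rot: [0.678, 0.735, -0.0, -0.002]
contact_force: [-0.1, -0.0, -0.5]
opening: 1.002
t 10.6 pos [ 665.3 -187.5  214.8] yaw 4.59 TURN(tool rotvec) [-0.19 -0.13 -0.01] SHIFT after turn mm [-2.6  1.5 -5.3] SHIFT now [-2.6  1.5 -5.3] F [-0.1 -0.  -0.5] op 1.002 j [ 0.61  0.55 -0.55  1.49  0.3   1.19  0.09]
2322 [ 664.7 -190.4   52.1   96.7    4.2] 0.08421578251575801
```

View pics/w8.png

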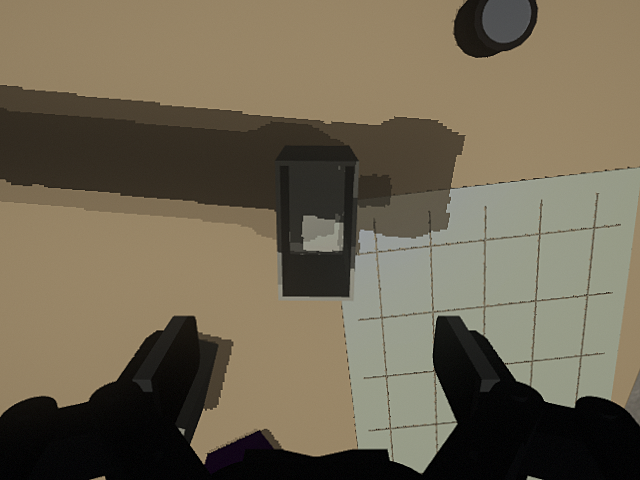

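```bash
python3 -m crank '[[-0.003,0.0002,0.03,0,0,0.4,1],[0,0,0.04,0,0,0,1],[0,0,0.03,0,0,0,1],[0,0,0.015,0,0,0,1],[0,0,0,0,0,0,1],[0,0,0,0,0,0,1]]'
python3 - <<'E'
from h import *
go(.6657,-.1904,.078,4.2)
E
```

```text
clock: 11.25
ee_pos: [0.6678, -0.19, 0.1031]
ee_rot: [0.68, 0.733, 0.001, 0.001]
contact_force: [0.7, 0.3, 0.8]
opening: 0.999
t 11.25 pos [ 667.8 -190.   103.1] yaw 4.3 TURN(tool rotvec) [ 0.1  -0.01  0.1 ] SHIFT after turn mm [-0.3 -2.2 25.1] SHIFT now [-0.2 -2.2 25.1] F [0.7 0.3 0.8] op 0.999 j [ 0.58  0.67 -0.51  1.56  0.36  1.    0.04]
```

```bash
python3 -m crank '[[0,-0.0015,0.01,0,0,0,1],[0,0,0.015,0,0,0,1],[0,0,0,0,0,0,1],[0,0,0,0,0,0,-1],[0,0,0,0,0,0,-1],[0,0,0,0,0,0,-1],[0,0,0,0,0,0,-1],[0,0,0,0,0,0,-1],[0,0,0,0,0,0,-1]]' 35
python3 - <<'E'
from h import *
from bench import robot
go(.6657,-.1904,.078,4.2)
c=robot.camera("wrist");o=robot.get_obs();P=cloud(c);R=Rn.from_quat(o["ee_rot"]).as_matrix()
T=(P-o["ee_pos"])@R
np.savez("w9.npz",**c);cv2.imwrite("pics/w9.png",c["img"][:,:,::-1])
for v in range(180,280,10): print(v,np.round(T[v,[250,280,315,350,380]]*1000).tolist())
E
```

```text
clock: 12.15
ee_pos: [0.6659, -0.1915, 0.0775]
ee_rot: [0.681, 0.733, 0.0, 0.001]
contact_force: [0.5, 0.1, 1.9]
opening: 0.605
t 12.15 pos [ 665.9 -191.5   77.5] yaw 4.21 TURN(tool rotvec) [0.07 0.02 0.01] SHIFT after turn mm [ 1.1 -0.1 -0.5] SHIFT now [ 1.1 -0.1 -0.5] F [0.5 0.1 1.9] op 0.605 j [ 0.58  0.69 -0.49  1.58  0.38  0.97  0.03]
180 [[44.0, -33.0, 77.0], [49.0, -15.0, 48.0], [49.0, -1.0, 48.0], [49.0, 14.0, 49.0], [44.0, 32.0, 77.0]]
190 [[49.0, -25.0, 29.0], [49.0, -14.0, 30.0], [49.0, -1.0, 29.0], [49.0, 13.0, 29.0], [49.0, 24.0, 30.0]]
200 [[50.0, -23.0, 12.0], [49.0, -13.0, 13.0], [49.0, -1.0, 13.0], [49.0, 12.0, 14.0], [49.0, 22.0, 13.0]]
210 [[49.0, -21.0, -1.0], [49.0, -12.0, -0.0], [49.0, -1.0, -1.0], [49.0, 10.0, 0.0], [50.0, 20.0, -1.0]]
220 [[48.0, -20.0, -8.0], [48.0, -11.0, -7.0], [48.0, -1.0, -7.0], [48.0, 10.0, -7.0], [48.0, 19.0, -7.0]]
230 [[38.0, -24.0, 14.0], [18.0, -19.0, 75.0], [18.0, -1.0, 74.0], [19.0, 17.0, 72.0], [38.0, 22.0, 13.0]]
240 [[35.0, -24.0, 12.0], [13.0, -19.0, 74.0], [13.0, -1.0, 74.0], [13.0, 17.0, 74.0], [35.0, 22.0, 13.0]]
250 [[32.0, -23.0, 10.0], [8.0, -19.0, 74.0], [7.0, -1.0, 75.0], [8.0, 17.0, 74.0], [31.0, 22.0, 12.0]]
260 [[29.0, -23.0, 9.0], [2.0, -19.0, 73.0], [2.0, -1.0, 74.0], [2.0, 18.0, 74.0], [28.0, 22.0, 9.0]]
270 [[25.0, -24.0, 9.0], [-3.0, -19.0, 74.0], [-4.0, -1.0, 74.0], [-3.0, 18.0, 73.0], [25.0, 22.0, 9.0]]
```

View pics/w9.png

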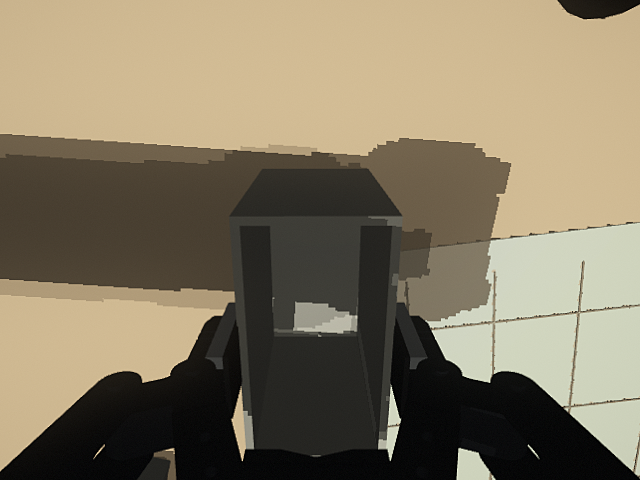

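```bash
python3 -m crank '[[0,0,-0.015,0,0,0,-1],[0,0,-0.035,0,0,0,-1],[0,0,-0.04,0,0,0,-1],[0,0,-0.035,0,0,0,-1],[0,0,-0.005,0,0,2.7,-1],[0,0,0,0,0,2.6,-1],[0,0,0,0,0,0,-1],[0,0,0,0,0,0,-1]]'
python3 - <<'E'
from h import *
go(.5455,.125,.21,-1.1)
E
```

```text
clock: 13.0
ee_pos: [0.6649, -0.1913, 0.2068]
ee_rot: [0.713, 0.701, -0.0, -0.0]
contact_force: [0.6, -1.0, -0.9]
opening: 0.6
t 13.0 pos [ 664.9 -191.3  206.8] yaw -1.03 TURN(tool rotvec) [-0.06 -0.    0.07] SHIFT after turn mm [ 313.9 -125.4   -3.1] SHIFT now [ 314.1 -125.    -3.1] F [ 0.6 -1.  -0.9] op 0.6 j [ 0.6   0.55 -0.53  1.5   0.29  1.17  0.  ]
```

```bash
python3 -m crank '[[0.02,-0.008,0,0,0,0,-1],[0.035,-0.014,0,0,0,0,-1],[0.04,-0.016,0,0,0,0,-1],[0.04,-0.016,0,0,0,0,-1],[0.04,-0.016,0,0,0,0,-1],[0.04,-0.016,0,0,0,0,-1],[0.04,-0.016,0,0,0,0,-1],[0.035,-0.014,0,0,0,0,-1],[0.02,-0.008,0,0,0,0,-1],[0.004,-0.001,0,0,0,0,-1],[0,0,0,0,0,0,-1],[0,0,0,0,0,0,-1]]'
python3 - <<'E'
from h import *
go(.5455,.125,.145,-1.1)
E
```

```text
clock: 14.2
ee_pos: [0.5472, 0.1225, 0.2066]
ee_rot: [0.715, 0.699, -0.001, 0.0]
contact_force: [-0.9, -0.5, -1.9]
opening: 0.601
t 14.2 pos [547.2 122.5 206.6] yaw -1.25 TURN(tool rotvec) [-0.01  0.08 -0.15] SHIFT after turn mm [ 2.6 -1.7 61.6] SHIFT now [ 2.6 -1.7 61.6] F [-0.9 -0.5 -1.9] op 0.601 j [ 0.28  0.33 -0.68  1.83  0.24  1.06 -0.51]
```

```bash
python3 -m crank '[[0.0026,-0.0017,0.015,0,0,0,-1],[0,0,0.025,0,0,0,-1],[0,0,0,0,0,0,-1],[0,0,0,0,0,0,-1]]'
python3 - <<'E'
from h import *
from bench import robot
go(.5455,.125,.0985,-1.1)
c=robot.camera("wrist");o=robot.get_obs();P=cloud(c)
np.savez("w10.npz",**c);cv2.imwrite("pics/w10.png",c["img"][:,:,::-1])
near=(abs(P[...,0]-.546)<.08)&(abs(P[...,1]-.126)<.1)
for h in (.078,.052,.174):
    q=P[near&(abs(P[...,2]-h)<.005)];print(h,len(q),rect(q) if len(q)>5 else 0)
E
```

```text
clock: 14.6
ee_pos: [0.5442, 0.1263, 0.1657]
ee_rot: [0.714, 0.7, -0.001, -0.001]
contact_force: [0.4, 0.2, -0.9]
opening: 0.6
t 14.6 pos [544.2 126.3 165.7] yaw -1.19 TURN(tool rotvec) [-0.16  0.03 -0.09] SHIFT after turn mm [-1.2  1.5 67.2] SHIFT now [-1.2  1.5 67.2] F [ 0.4  0.2 -0.9] op 0.6 j [ 0.26  0.38 -0.66  1.87  0.28  0.99 -0.55]
0.078 1167 [545.6 173.7  16.2  66.3  87.6]
0.052 2123 [544.6 172.9  33.7  82.6  87.6]
0.174 8955 [543.8 128.8  79.   94.3  -1.3]
```

View pics/w10.png

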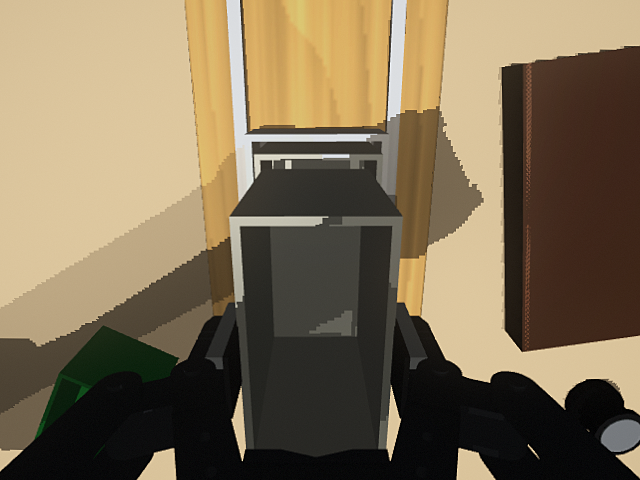

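```bash
python3 -m crank '[[-0.001,0.0012,0,0,0,0,-1],[0,0,0.012,0,0,0,-1],[0,0,0.015,0,0,0,-1],[0,0,0.015,0,0,0,-1],[0,0,0.010,0,0,0,-1],[0,0,0.008,0,0,0,-1],[0,0,0,0,0,0,-1],[0,0,0,0,0,0,-1]]'
python3 - <<'E'
from h import *
from bench import robot
go(.5455,.125,.0985,-1.1)
c=robot.camera("wrist")
np.savez("w11.npz",**c);cv2.imwrite("pics/w11.png",c["img"][:,:,::-1])
E
```

```text
clock: 15.45
ee_pos: [0.5459, 0.1268, 0.1068]
ee_rot: [0.714, 0.7, 0.0, -0.0]
contact_force: [-1.0, -0.1, -0.7]
opening: 0.605
t 15.45 pos [545.9 126.8 106.8] yaw -1.08 TURN(tool rotvec) [-0.01 -0.01  0.02] SHIFT after turn mm [-1.8 -0.4  8.3] SHIFT now [-1.8 -0.4  8.3] F [-1.  -0.1 -0.7] op 0.605 j [ 0.22  0.47 -0.63  1.9   0.35  0.88 -0.6 ]
```

View pics/w11.png

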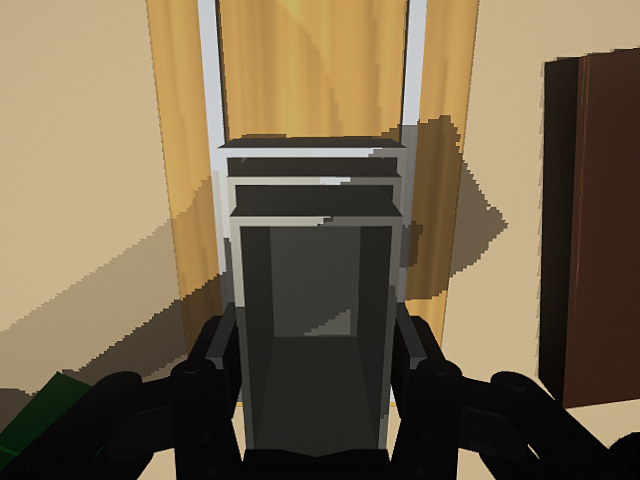

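Good, inside without contact. Lower, release, rise, and go on to look.

```bash
python3 -m crank '[[-0.001,0,0.005,0,0,0,-1],[-0.0005,0,0.003,0,0,0,-1],[0,0,0.001,0,0,0,-1],[0,0,0,0,0,0,-1],[0,0,0,0,0,0,-1]]'
python3 - <<'E'
from h import *
go(.5455,.125,.0978,-1.1)
E
```

```text
clock: 16.0
ee_pos: [0.5459, 0.1251, 0.098]
ee_rot: [0.714, 0.7, 0.0, 0.0]
contact_force: [0.1, -0.5, -0.5]
opening: 0.597
t 16.0 pos [545.9 125.1  98. ] yaw -1.09 TURN(tool rotvec) [ 0.01 -0.01  0.01] SHIFT after turn mm [-0.1 -0.4  0.2] SHIFT now [-0.1 -0.4  0.2] F [ 0.1 -0.5 -0.5] op 0.597 j [ 0.22  0.48 -0.62  1.91  0.36  0.87 -0.6 ]
```

```bash
python3 -m crank '[[0,0,0,0,0,0,0.6],[0,0,0,0,0,0,1],[0,0,0,0,0,0,1],[0,0,0,0,0,0,1],[0,0,-0.02,0,0,0,1],[0,0,-0.04,0,0,0,1],[0,0,-0.045,0,0,0,1],[0,0,-0.03,0,0,0,1],[0,0,0,0,0,0,1],[0,0,0,0,0,0,1]]'
python3 - <<'E'
from h import *
from bench import robot
go(.558,-.372,.24,-11.5)
c=robot.camera("wrist");np.savez("w12.npz",**c);cv2.imwrite("pics/w12.png",c["img"][:,:,::-1])
P=cloud(c);near=(c["range_z"]>0.13)&(abs(P[...,0]-.546)<.08)&(abs(P[...,1]-.126)<.1)
for h in (.104,.078,.052):
    q=P[near&(abs(P[...,2]-h)<.004)];print(h,len(q),rect(q),np.median(q[:,2]))
E
```

```text
clock: 17.0
ee_pos: [0.5463, 0.1251, 0.2337]
ee_rot: [0.714, 0.7, 0.001, 0.001]
contact_force: [1.2, 0.1, -1.5]
opening: 1.003
t 17.0 pos [546.3 125.1 233.7] yaw -1.09 TURN(tool rotvec) [ 0.11 -0.   10.41] SHIFT after turn mm [-484.8  110.6   -6. ] SHIFT now [-496.8   21.2   -6.2] F [ 1.2  0.1 -1.5] op 1.003 j [ 0.29  0.3  -0.69  1.8   0.22  1.11 -0.49]
0.104 2365 [544.9 126.   52.1  96.9  -1.2] 0.10421952942429069
0.078 2593 [544.5 126.1  66.2 110.4  -1.2] 0.07823650705003242
0.052 3064 [543.5 125.9  82.5 125.9  -1.1] 0.05237053960436466
```

View pics/w12.png

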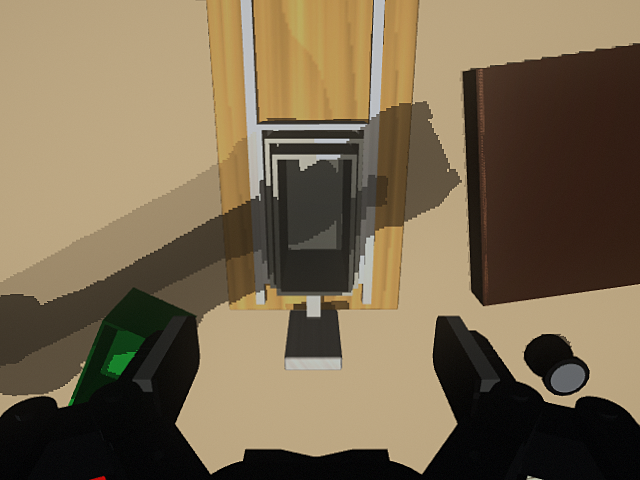

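```bash
python3 -m crank '[[0,0,0,0,0,5.2,1],[0,0,0,0,0,5.2,1],[-0.025,0.006,0,0,0,0,1],[-0.045,0.0102,0,0,0,0,1],[-0.045,0.0102,0,0,0,0,1],[-0.045,0.0102,0,0,0,0,1],[-0.045,0.0102,0,0,0,0,1],[-0.045,0.0102,0,0,0,0,1],[-0.045,0.0102,0,0,0,0,1],[-0.045,0.0102,0,0,0,0,1],[-0.045,0.0102,0,0,0,0,1],[-0.045,0.0102,0,0,0,0,1],[-0.03,0.0068,0,0,0,0,1],[-0.02,0.005,0,0,0,0,1],[0,0,0,0,0,0,1],[0,0,0,0,0,0,1],[0,0,0,0,0,0,1]]'
python3 - <<'E'
from h import *
from bench import robot
c=robot.camera("wrist");np.savez("w13.npz",**c);cv2.imwrite("pics/w13.png",c["img"][:,:,::-1])
go(.558,-.372,.24,-11.5)
P=cloud(c);near=(c["range_z"]>0.13)&(abs(P[...,0]-.558)<.08)&(abs(P[...,1]+.372)<.08)
q=P[near&(abs(P[...,2]-.107)<.004)];print(len(q),rect(q),np.median(q[:,2]))
E
```

```text
clock: 18.75
ee_pos: [0.558, -0.364, 0.2318]
ee_rot: [0.773, 0.634, 0.0, -0.001]
contact_force: [-0.5, 0.4, 1.3]
opening: 0.996
t 18.8 pos [ 558.3 -363.9  232.3] yaw -11.26 TURN(tool rotvec) [-0.06 -0.1   0.24] SHIFT after turn mm [-7.9  1.3 -7.7] SHIFT now [-7.9  1.3 -7.7] F [-0.3  0.8  0.1] op 0.997 j [ 0.83  0.46 -0.42  1.55  0.2   1.17  0.18]
1865 [ 555.6 -372.6   38.1   82.9  -11.6] 0.10724921945885864
```

View pics/w13.png

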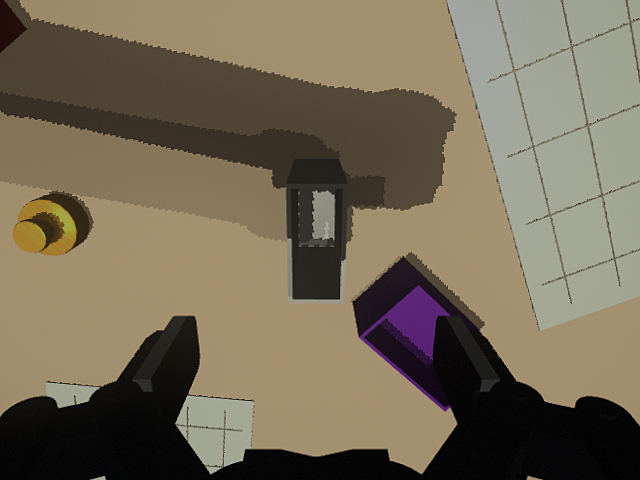

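```bash
python3 -m crank '[[-0.0085,-0.0003,0.02,0,0,0.2,1],[0,0,0.04,0,0,0,1],[0,0,0.03,0,0,0,1],[0,0,0.015,0,0,0,1],[0,0,0,0,0,0,1],[0,0,0,0,0,0,1]]'
python3 - <<'E'
from h import *
go(.5565,-.3726,.102,-11.5)
E
```

```text
clock: 19.4
ee_pos: [0.5568, -0.3749, 0.1291]
ee_rot: [0.775, 0.632, 0.0, 0.001]
contact_force: [-0.1, 0.0, 0.3]
opening: 1.002
t 19.4 pos [ 556.8 -374.9  129.1] yaw -11.61 TURN(tool rotvec) [ 0.1   0.01 -0.11] SHIFT after turn mm [ 2.2 -0.8 27.1] SHIFT now [ 2.2 -0.8 27.1] F [-0.1  0.   0.3] op 1.002 j [ 0.82  0.57 -0.39  1.62  0.25  1.    0.15]
```

```bash
python3 -m crank '[[0.0015,-0.0006,0.012,0,0,0,1],[0,0,0.015,0,0,0,1],[0,0,0,0,0,0,1],[0,0,0,0,0,0,-1],[0,0,0,0,0,0,-1],[0,0,0,0,0,0,-1],[0,0,0,0,0,0,-1],[0,0,0,0,0,0,-1],[0,0,0,0,0,0,-1],[0,0,0,0,0,0,-1]]' 35
python3 - <<'E'
from h import *
from bench import robot
c=robot.camera("wrist");o=robot.get_obs();P=cloud(c);R=Rn.from_quat(o["ee_rot"]).as_matrix()
go(.5565,-.3726,.102,-11.5)
T=(P-o["ee_pos"])@R
np.savez("w14.npz",**c);cv2.imwrite("pics/w14.png",c["img"][:,:,::-1])
for v in range(200,280,10): print(v,np.round(T[v,[250,265,280,315,350,375]]*1000).tolist())
E
```

```text
clock: 20.4
ee_pos: [0.556, -0.3742, 0.1017]
ee_rot: [0.775, 0.631, 0.0, 0.001]
contact_force: [1.3, 0.5, 2.6]
opening: 0.437
t 20.45 pos [ 556.1 -374.2  101.7] yaw -11.69 TURN(tool rotvec) [ 0.09  0.03 -0.19] SHIFT after turn mm [ 1.6  0.1 -0.3] SHIFT now [ 1.6  0.1 -0.3] F [ 0.1 -0.5  3. ] op 0.436 j [ 0.81  0.6  -0.38  1.63  0.26  0.95  0.14]
200 [[27.0, -38.0, 101.0], [27.0, -29.0, 102.0], [43.0, -15.0, 39.0], [43.0, -1.0, 39.0], [42.0, 14.0, 40.0], [27.0, 33.0, 101.0]]
210 [[21.0, -38.0, 103.0], [43.0, -20.0, 24.0], [43.0, -14.0, 24.0], [43.0, -1.0, 24.0], [42.0, 12.0, 24.0], [21.0, 33.0, 102.0]]
220 [[15.0, -38.0, 102.0], [42.0, -18.0, 12.0], [43.0, -13.0, 10.0], [42.0, -1.0, 11.0], [43.0, 11.0, 11.0], [84.0, -1.0, -126.0]]
230 [[10.0, -38.0, 100.0], [43.0, -17.0, -1.0], [43.0, -12.0, -0.0], [43.0, -1.0, -1.0], [42.0, 10.0, 0.0], [9.0, 34.0, 102.0]]
240 [[3.0, -39.0, 102.0], [41.0, -16.0, -5.0], [41.0, -12.0, -6.0], [41.0, -1.0, -6.0], [41.0, 10.0, -6.0], [41.0, 18.0, -6.0]]
250 [[-3.0, -39.0, 101.0], [37.0, -17.0, -2.0], [17.0, -17.0, 49.0], [-2.0, -1.0, 98.0], [16.0, 15.0, 52.0], [38.0, 18.0, -5.0]]
260 [[-9.0, -39.0, 101.0], [33.0, -17.0, -2.0], [13.0, -17.0, 47.0], [-8.0, -1.0, 99.0], [11.0, 15.0, 52.0], [34.0, 18.0, -5.0]]
270 [[-15.0, -40.0, 101.0], [30.0, -17.0, -4.0], [8.0, -17.0, 47.0], [-14.0, -1.0, 98.0], [7.0, 15.0, 49.0], [31.0, 18.0, -6.0]]
```

View pics/w14.png

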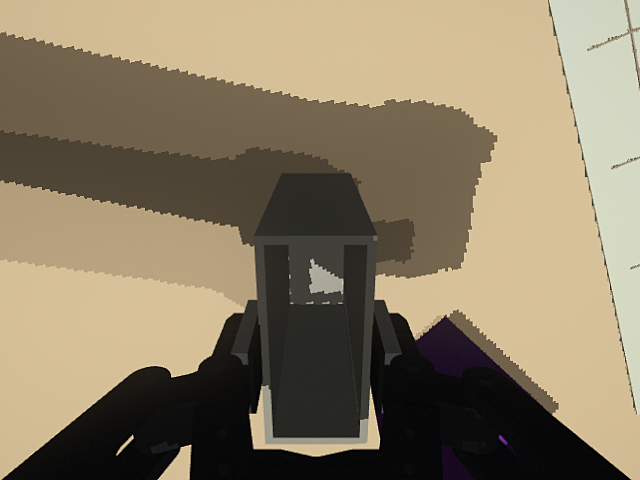

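```bash
python3 -m crank '[[0,0,-0.015,0,0,0,-1],[0,0,-0.035,0,0,0,-1],[0,0,-0.04,0,0,0,-1],[0,0,-0.04,0,0,0,-1],[0,0,-0.025,0,0,-3.6,-1],[0,0,0,0,0,-3.5,-1],[0,0,0,0,0,-3.5,-1],[0,0,0,0,0,0,-1],[0,0,0,0,0,0,-1]]'
python3 - <<'E'
from h import *
go(.5463,.1245,.255,-1.1)
E
```

```text
clock: 21.35
ee_pos: [0.5547, -0.3735, 0.2555]
ee_rot: [0.714, 0.7, -0.0, -0.001]
contact_force: [0.2, 1.2, -1.6]
opening: 0.441
t 21.35 pos [ 554.7 -373.5  255.5] yaw -1.16 TURN(tool rotvec) [-0.08 -0.05 -0.06] SHIFT after turn mm [497.8 -18.    0.9] SHIFT now [497.8 -18.5   0.9] F [ 0.2  1.2 -1.6] op 0.441 j [ 0.86  0.45 -0.45  1.52  0.2   1.22  0.36]
```

```bash
python3 -m crank '[[0.02,-0.0007,0,0,0,0,-1],[0.035,-0.0013,0,0,0,0,-1],[0.04,-0.0015,0,0,0,0,-1],[0.04,-0.0015,0,0,0,0,-1],[0.04,-0.0015,0,0,0,0,-1],[0.04,-0.0015,0,0,0,0,-1],[0.04,-0.0015,0,0,0,0,-1],[0.04,-0.0015,0,0,0,0,-1],[0.04,-0.0015,0,0,0,0,-1],[0.04,-0.0015,0,0,0,0,-1],[0.04,-0.0015,0,0,0,0,-1],[0.035,-0.001,0,0,0,0,-1],[0.03,-0.001,0,0,0,0,-1],[0.0178,-0.0005,0,0,0,0,-1],[0,0,0,0,0,0,-1],[0,0,0,0,0,0,-1]]'
python3 - <<'E'
from h import *
go(.5463,.1245,.2,-1.1)
E
```

```text
clock: 22.95
ee_pos: [0.5459, 0.1246, 0.2557]
ee_rot: [0.713, 0.701, -0.001, 0.0]
contact_force: [0.4, -1.5, -0.5]
opening: 0.435
t 22.95 pos [545.9 124.6 255.7] yaw -1.0 TURN(tool rotvec) [-0.04  0.07  0.1 ] SHIFT after turn mm [ 0.   0.4 55.7] SHIFT now [ 0.   0.4 55.7] F [ 0.4 -1.5 -0.5] op 0.435 j [ 0.31  0.28 -0.71  1.78  0.2   1.15 -0.48]
```

```bash
python3 -m crank '[[0,0.0004,0.015,0,0,0.1,-1],[0,0,0.023,0,0,0,-1],[0,0,0,0,0,0,-1],[0,0,0,0,0,0,-1]]'
python3 - <<'E'
from h import *
from bench import robot
c=robot.camera("wrist");P=cloud(c)
go(.5463,.1245,.1255,-1.1)
np.savez("w15.npz",**c);cv2.imwrite("pics/w15.png",c["img"][:,:,::-1])
E
```

```text
clock: 23.35
ee_pos: [0.5466, 0.1224, 0.2167]
ee_rot: [0.715, 0.699, -0.001, -0.001]
contact_force: [0.3, 0.2, -0.2]
opening: 0.433
t 23.4 pos [547.5 123.1 217.8] yaw -1.3 TURN(tool rotvec) [-0.02  0.01 -0.2 ] SHIFT after turn mm [ 1.3 -1.2 92.3] SHIFT now [ 1.3 -1.2 92.3] F [-0.1 -0.1  0.1] op 0.433 j [ 0.3   0.33 -0.7   1.82  0.23  1.08 -0.51]
```

View pics/w15.png

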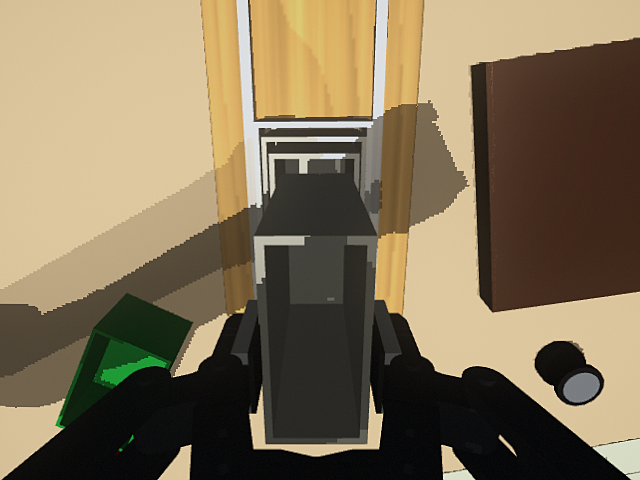

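```bash
python3 -m crank '[[0.001,-0.0009,0,0,0,-0.1,-1],[0,0,0.015,0,0,0,-1],[0,0,0.015,0,0,0,-1],[0,0,0.015,0,0,0,-1],[0,0,0.015,0,0,0,-1],[0,0,0,0,0,0,-1],[0,0,0,0,0,0,-1]]'
python3 - <<'E'
from h import *
from bench import robot
c=robot.camera("wrist");P=cloud(c)
go(.5463,.1245,.1255,-1.1)
np.savez("w16.npz",**c);cv2.imwrite("pics/w16.png",c["img"][:,:,::-1])
E
```

```text
clock: 24.1
ee_pos: [0.5457, 0.1252, 0.1569]
ee_rot: [0.714, 0.7, -0.001, -0.001]
contact_force: [0.2, 0.1, -1.4]
opening: 0.436
t 24.15 pos [546.5 125.4 157.8] yaw -1.08 TURN(tool rotvec) [-0.01 -0.02  0.02] SHIFT after turn mm [-0.9 -0.2 32.3] SHIFT now [-0.9 -0.2 32.3] F [ 0.5  0.2 -1.7] op 0.44 j [ 0.27  0.4  -0.67  1.87  0.3   0.98 -0.55]
```

View pics/w16.png

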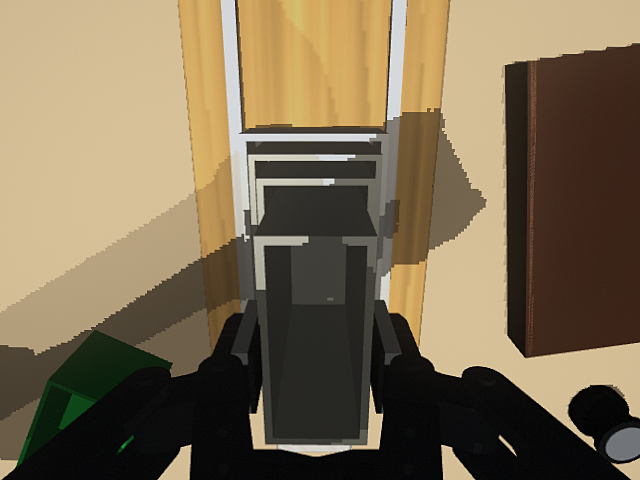

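```bash
python3 -m crank '[[-0.0007,0,0.012,0,0,0,-1],[0,0,0.012,0,0,0,-1],[0,0,0.006,0,0,0,-1],[0,0,0.002,0,0,0,-1],[0,0,0,0,0,0,-1],[0,0,0,0,0,0,-1]]'
python3 - <<'E'
from h import *
go(.5463,.1245,.125,-1.1)
E
```

```text
clock: 24.75
ee_pos: [0.5467, 0.1247, 0.1262]
ee_rot: [0.714, 0.7, 0.0, 0.0]
contact_force: [-0.1, 0.2, -0.9]
opening: 0.434
t 24.75 pos [546.7 124.7 126.2] yaw -1.09 TURN(tool rotvec) [ 0.04 -0.02  0.01] SHIFT after turn mm [-0.2 -0.4  1.2] SHIFT now [-0.2 -0.4  1.2] F [-0.1  0.2 -0.9] op 0.434 j [ 0.25  0.44 -0.65  1.89  0.33  0.92 -0.58]
```

```bash
python3 -m crank '[[0,0,0.001,0,0,0,-1],[0,0,0,0,0,0,0.3],[0,0,0,0,0,0,0.8],[0,0,0,0,0,0,1],[0,0,0,0,0,0,1],[0,0,-0.02,0,0,0,1],[0,0,-0.04,0,0,0,1],[0,0,-0.045,0,0,0,1],[0,0,-0.02,0,0,0,1],[0,0,0,0,0,0,1],[0,0,0,0,0,0,1]]'
python3 - <<'E'
from h import *
from bench import robot
c=robot.camera("wrist");np.savez("w17.npz",**c);cv2.imwrite("pics/w17.png",c["img"][:,:,::-1])
go(.543,-.05,.245,89)
P=cloud(c);near=(c["range_z"]>0.12)&(abs(P[...,0]-.546)<.08)&(abs(P[...,1]-.126)<.1)
for h in (.130,.104,.078,.052):
    q=P[near&(abs(P[...,2]-h)<.004)];print(h,len(q),rect(q),np.median(q[:,2]))
q=P[(abs(P[...,2]-.095)<.003)&(abs(P[...,0]-.543)<.03)&(abs(P[...,1]-.016)<.015)];print(len(q),rect(q))
E
```

```text
clock: 25.85
ee_pos: [0.5463, 0.1244, 0.25]
ee_rot: [0.714, 0.7, 0.0, 0.0]
contact_force: [0.5, 0.2, -0.5]
opening: 0.997
t 25.9 pos [545.6 124.1 248.8] yaw -1.1 TURN(tool rotvec) [-5.00e-02  1.20e-01  8.99e+01] SHIFT after turn mm [  0.5 174.1   3.5] SHIFT now [-174.1    0.8    3.9] F [ 0.9 -0.1 -0.2] op 1.001 j [ 0.31  0.29 -0.71  1.79  0.21  1.14 -0.48]
0.13 1953 [548.2 126.4  38.2  82.4  -1.1] 0.13022068529656336
0.104 1875 [545.  126.2  52.2  96.3  -1. ] 0.10425020414261192
0.078 2244 [544.5 125.9  66.2 110.7  -1.2] 0.07825424726188737
0.052 2654 [543.6 125.7  82.4 126.6  -1.2] 0.05228938565175347
718 [541.8  16.8  11.8  43.   88.4]
```

View pics/w17.png

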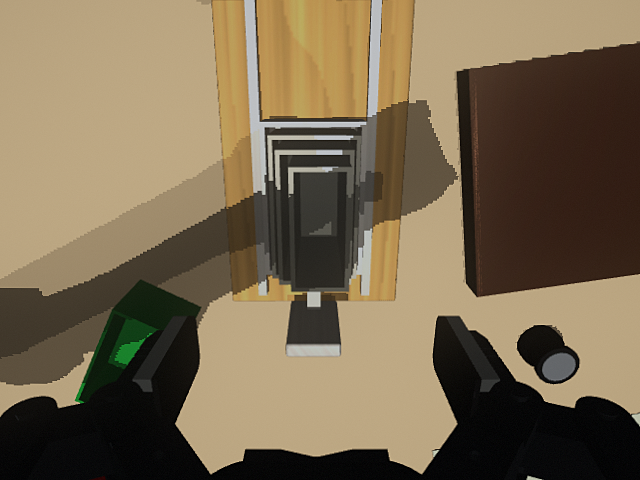

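```bash
python3 -m crank '[[-0.035,0,0,0,0,0,1],[-0.045,0,0,0,0,0,-1],[-0.045,0,0,0,0,0,-1],[-0.045,0,0,0,0,0,-1],[0,0,0,0,0,8.5,-1],[0,0,0,0,0,8.5,-1],[0,0,0,0,0,8.5,-1],[0,0,0,0,0,8.5,-1],[0,0,0,0,0,8.5,-1],[0,0,0,0,0,8.5,-1],[0,0,0,0,0,8.5,-1],[0,0,0,0,0,8.5,-1],[0,0,0,0,0,8.5,-1],[0,0,0,0,0,8.5,-1],[0,0,0,0,0,4.9,-1],[0,0,0,0,0,0,-1],[0,0,0,0,0,0,-1]]'
python3 - <<'E'
from h import *
go(.542,-.045,.075,89)
E
```

```text
clock: 27.6
ee_pos: [0.5421, -0.0454, 0.2482]
ee_rot: [1.0, -0.008, -0.002, -0.0]
contact_force: [-0.6, -0.4, -0.4]
opening: -0.004
t 27.6 pos [542.1 -45.4 248.2] yaw -90.88 TURN(tool rotvec) [-0.02  0.18  0.12] SHIFT after turn mm [  0.4  -0.4 173.2] SHIFT now [  0.4  -0.4 173.2] F [-0.6 -0.4 -0.4] op -0.004 j [ 0.4   0.22 -0.44  1.83  0.1   1.12 -1.66]
```

```bash
python3 -m crank '[[0,0,0.03,0,0,0,-1],[0,0,0.045,0,0,0,-1],[0,0,0.045,0,0,0,-1],[0,0,0.035,0,0,0,-1],[0,0,0.018,0,0,0,-1],[0,-0.012,0,0,0,0,-1],[0,-0.012,0,0,0,0,-1],[0,-0.004,0,0,0,0,-1],[0,0,0,0,0,0,-1]]'
python3 - <<'E'
from h import *
go(.542,.148,.075,89)
E
```

```text
clock: 28.5
ee_pos: [0.5452, -0.0152, 0.0788]
ee_rot: [1.0, -0.007, 0.002, -0.0]
contact_force: [-1.1, -0.1, 0.1]
opening: -0.008
t 28.5 pos [545.2 -15.2  78.8] yaw -90.78 TURN(tool rotvec) [-0.04 -0.21  0.22] SHIFT after turn mm [  -6.1 -163.1    3.9] SHIFT now [  -5.4 -163.1    3.9] F [-1.1 -0.1  0.1] op -0.008 j [ 0.3   0.44 -0.4   1.96  0.24  0.79 -1.82]
```

```bash
python3 -m crank '[[-0.002,-0.003,0,0,0,0,-1],[0,-0.003,0,0,0,0,-1],[0,-0.003,0,0,0,0,-1],[0,-0.004,0,0,0,0,-1],[0,-0.006,0,0,0,0,-1],[0,-0.008,0,0,0,0,-1],[0,-0.01,0,0,0,0,-1],[0,-0.01,0,0,0,0,-1],[0,-0.01,0,0,0,0,-1],[0,-0.01,0,0,0,0,-1],[0,-0.01,0,0,0,0,-1],[0,-0.007,0,0,0,0,-1],[0,-0.004,0,0,0,0,-1],[0,-0.002,0,0,0,0,-1],[0,0,0,0,0,0,-1]]'
python3 - <<'E'
from h import *
from bench import robot
go(.542,.148,.075,89)
for n in("side","wrist"):
    c=robot.camera(n);np.savez(n+"18.npz",**c);cv2.imwrite(f"pics/{n}18.png",c["img"][:,:,::-1])
E
```

```text
clock: 30.0
ee_pos: [0.5431, 0.0736, 0.0768]
ee_rot: [1.0, -0.008, -0.0, -0.001]
contact_force: [0.0, -0.2, 0.3]
opening: -0.003
t 30.0 pos [543.1  73.6  76.8] yaw -90.96 TURN(tool rotvec) [-0.07  0.    0.04] SHIFT after turn mm [ -2.4 -74.4   1.9] SHIFT now [ -2.3 -74.4   1.9] F [ 0.  -0.2  0.3] op -0.003 j [ 0.15  0.45 -0.42  1.95  0.25  0.79 -2.  ]
```

View pics/side18.png

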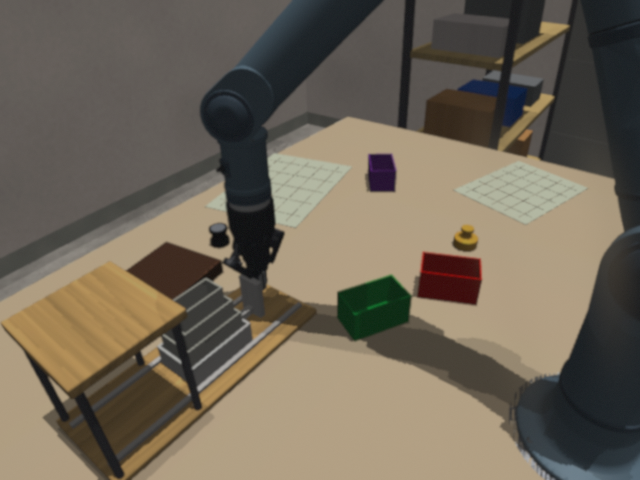

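View pics/wrist18.png

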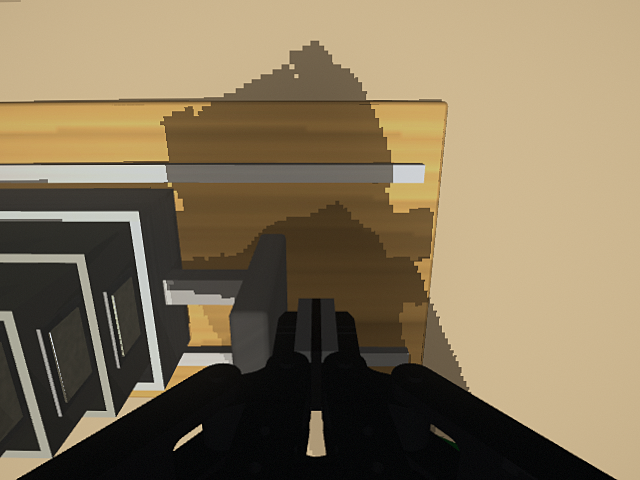

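```bash
python3 -m crank '[[0,-0.003,0,0,0,0,-1],[0,-0.006,0,0,0,0,-1],[0,-0.008,0,0,0,0,-1],[0,-0.009,0,0,0,0,-1],[0,-0.009,0,0,0,0,-1],[0,-0.007,0,0,0,0,-1],[0,-0.005,0,0,0,0,-1],[0,-0.003,0,0,0,0,-1],[0,0,0,0,0,0,-1]]'
python3 - <<'E'
from h import *
from bench import robot
go(.542,.148,.075,89)
c=robot.camera("top");P=cloud(c);np.savez("t19.npz",**c);cv2.imwrite("pics/t19.png",c["img"][:,:,::-1])
q=P[(abs(P[...,2]-.204)<.004)&(abs(P[...,0]-.549)<.11)&(abs(P[...,1]-.354)<.11)];print(rect(q), np.percentile(q[:,1],[.5,1,2]))
c=robot.camera("wrist");P=cloud(c);np.savez("w19.npz",**c);cv2.imwrite("pics/w19.png",c["img"][:,:,::-1])
q=P[(abs(P[...,2]-.093)<.004)&(P[...,0]>.52)&(abs(P[...,0]-.543)<.03)&(abs(P[...,1]-.145)<.03)];print(len(q),rect(q) if len(q)>9 else 0)
E
```

```text
clock: 31.0
ee_pos: [0.544, 0.1241, 0.077]
ee_rot: [1.0, -0.008, 0.0, -0.001]
contact_force: [-1.0, -0.2, 0.2]
opening: 0.0
t 31.0 pos [544.  124.1  77. ] yaw -90.92 TURN(tool rotvec) [-0.09 -0.02  0.08] SHIFT after turn mm [ -2.4 -23.9   2. ] SHIFT now [ -2.4 -23.9   2. ] F [-1.  -0.2  0.2] op 0.0 j [ 0.07  0.47 -0.43  1.93  0.26  0.8  -2.1 ]
[549.6 354.6 162.6 172.1  88.7] [0.27480473 0.27549254 0.27698895]
3294 [551.  136.   23.8  38.  -26.9]
```

View pics/t19.png

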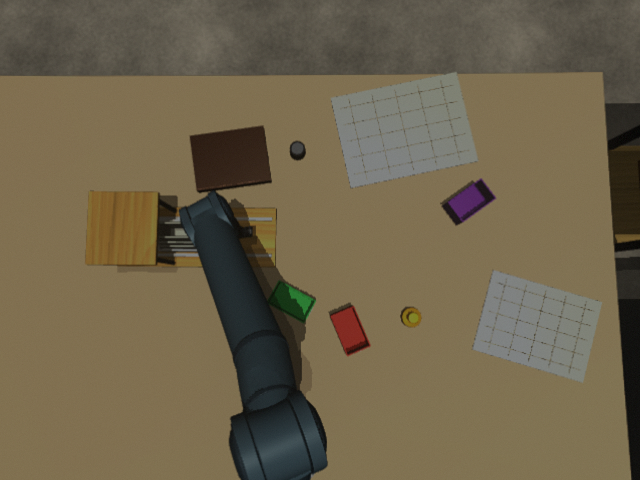

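View pics/w19.png

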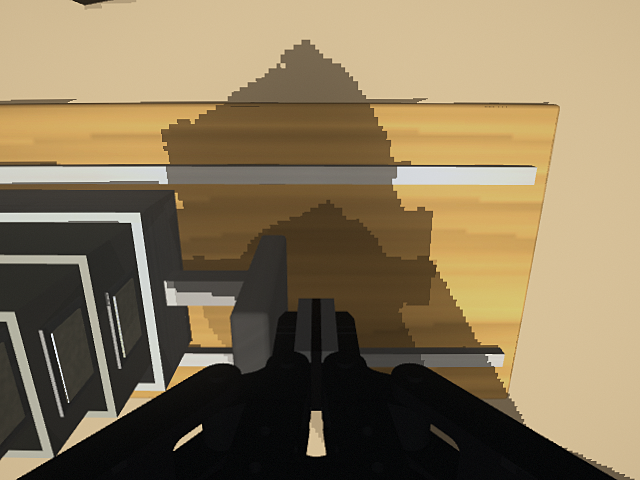

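```bash
python3 -m crank '[[0,-0.003,0,0,0,0,-1],[0,-0.004,0,0,0,0,-1],[0,-0.003,0,0,0,0,-1],[0,-0.003,0,0,0,0,-1],[0,-0.002,0,0,0,0,-1],[0,0,0,0,0,0,-1]]'
python3 - <<'E'
from h import *
go(.542,.148,.075,89)
E
python3 -m crank '[[0,-0.002,0,0,0,0,-1],[0,-0.002,0,0,0,0,-1],[0,0,0,0,0,0,-1]]'
```

```text
clock: 31.7
ee_pos: [0.5448, 0.1385, 0.0772]
ee_rot: [1.0, -0.008, 0.001, -0.001]
contact_force: [0.3, -1.0, 0.6]
opening: 0.004
t 31.7 pos [544.8 138.5  77.2] yaw -90.96 TURN(tool rotvec) [-0.07 -0.08  0.04] SHIFT after turn mm [-3.  -9.5  2.2] SHIFT now [-3.  -9.5  2.2] F [ 0.3 -1.   0.6] op 0.004 j [ 0.04  0.47 -0.43  1.92  0.27  0.81 -2.12]
clock: 32.0
ee_pos: [0.5446, 0.142, 0.0769]
ee_rot: [1.0, -0.008, 0.0, -0.0]
contact_force: [0.6, -1.7, 0.7]
opening: 0.003
```

```bash
python3 -m crank '[[0,-0.002,0,0,0,0,-1],[0,0,0,0,0,0,-1]]';python3 -m crank '[[0,-0.002,0,0,0,0,-1],[0,0,0,0,0,0,-1]]'; python3 -m crank '[[0,-0.0015,0,0,0,0,-1],[0,0,0,0,0,0,-1]]'
```

```text
clock: 32.2
ee_pos: [0.5445, 0.1439, 0.0769]
ee_rot: [1.0, -0.009, 0.0, -0.0]
contact_force: [1.7, -1.2, 0.3]
opening: -0.002
clock: 32.4
ee_pos: [0.5445, 0.1452, 0.0769]
ee_rot: [1.0, -0.009, -0.0, 0.0]
contact_force: [0.8, -3.3, 1.7]
opening: -0.0
clock: 32.6
ee_pos: [0.5445, 0.1452, 0.0768]
ee_rot: [1.0, -0.009, -0.0, 0.001]
contact_force: [1.6, -5.7, 1.6]
opening: 0.001
```

```bash
python3 -m crank '[[0,-0.002,0,0,0,0,-1],[0,0,0,0,0,0,-1]]';python3 -m crank '[[0,-0.002,0,0,0,0,-1],[0,0,0,0,0,0,-1]]'
```

```text
clock: 32.8
ee_pos: [0.5445, 0.1453, 0.0769]
ee_rot: [1.0, -0.01, -0.001, 0.003]
contact_force: [-0.0, -8.3, 3.2]
opening: 0.002
clock: 33.0
ee_pos: [0.5445, 0.1453, 0.0769]
ee_rot: [1.0, -0.01, -0.001, 0.004]
contact_force: [0.4, -10.4, 6.6]
opening: -0.003
```

```bash
python3 -m crank '[[0,0.005,0,0,0,0,-1],[0,0.015,0,0,0,0,-1],[0,0.03,0,0,0,0,-1],[0,0.03,0,0,0,0,-1],[0,0.02,-0.02,0,0,0,-1],[0,0,-0.04,0,0,0,-1],[0,0,-0.04,0,0,0,-1],[0,0,-0.04,0,0,0,-1],[0,0.04,-0.01,0,0,0,-1],[0,0.04,0,0,0,0,-1],[0,0.04,0,0,0,0,-1],[0,0.04,0,0,0,0,-1],[0,0.03,0,0,0,0,-1],[0,0,0,0,0,0,-1],[0,0,0,0,0,0,-1]]'
python3 - <<'E'
from h import *
from bench import robot
for n in("side","top"):
    c=robot.camera(n);np.savez(n+"20.npz",**c);cv2.imwrite(f"pics/{n}20.png",c["img"][:,:,::-1])
P=cloud(c);c0=ld('top0.npz');P0=cloud(c0)
q=P[(abs(P[...,2]-.095)<.005)&(abs(P[...,0]-.543)<.04)&(abs(P[...,1]-.165)<.02)];print('pull',len(q),rect(q))
for h in (.052,.078,.104,.130):
    q=P[(abs(P[...,2]-h)<.004)&(abs(P[...,0]-.545)<.055)&(P[...,1]>.18)&(P[...,1]<.275)];print(h,len(q),q[:,:2].min(0) if len(q) else'',np.median(q[:,2]))
for a,b,d,e in ((185,120,275,195),(285,135,312,165),(395,300,430,335)):
    print(np.abs(c["img"][b:e,a:d].astype(int)-c0["img"][b:e,a:d]).mean())
E
```

```text
clock: 34.5
ee_pos: [0.5389, -0.1385, 0.2262]
ee_rot: [1.0, -0.009, -0.0, -0.001]
contact_force: [0.4, 0.3, 0.0]
opening: -0.001
pull 74 [543.9 164.5  10.8  41.2 -89.9]
0.052 138 [0.50466195 0.21131956] 0.05138882263128791
0.078 101 [0.51347597 0.21951443] 0.07777070093964428
0.104 73 [0.52145234 0.22547229] 0.10333771724586785
0.13 45 [0.53355002 0.23385482] 0.12965207319896965
3.1004444444444443
3.970781893004115
4.707755102040816
```

View pics/side20.png

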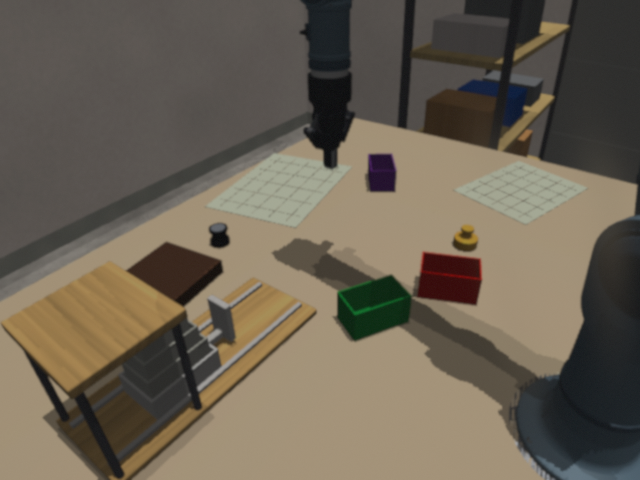

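View pics/top20.png

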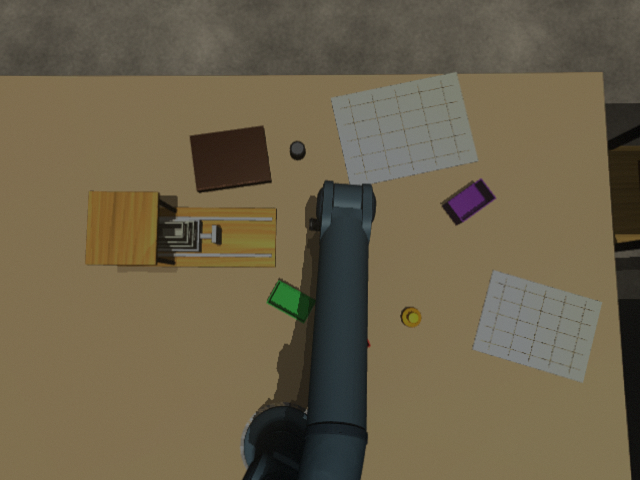

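```bash
python3 -c "
from bench import robot
print(robot.sign_off())"
```

```text
the job is handed in; nothing more can be done
None
```

The three boxes are nested large, medium, small in the bin, and the bin is pushed fully home under the shelf. I handed the job in at about 34.6 s of the 72 s allowed.

- **Nest seated:** in the last top view the rims stood at about 51, 78, 103 and 130 mm for bin, large, medium and small. The expected heights are 52, 78, 104 and 130 mm. The part of the nest in view was square to the bin; the rest was under the shelf and could not be seen from above.
- **Bin home:** it stalled against its end stop at about 10 N of push. The centre of the pull plate measured y = 164.5 mm, against about 164.7 mm expected for fully home.
- **Bystanders:** the loupe, weight and book look in place in the before and after pictures. The small remaining image difference I put down to light and noise; I did not re-measure their positions.
- **Robot:** the gripper is clear and touching nothing.

Two small oddities, neither affecting the result: the small box shifted about 3 mm sideways when released but stayed flat on the floor of the medium box. The wrist camera read about 1 mm off across the jaws, which I allowed for.

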